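# Zero the readout and index the length stop by one hole

### The job

Set the bench's length stop: on the grey readout pad press the green button, then the blue, then the yellow, one at a time, each fully down and let up again. Then pull up the black lock knob of the blue sleeve, slide the sleeve exactly one hole towards the red end plug and let the pin drop fully home in that next hole. Finish still holding the knob in the gripper with the pin home (do not let go at the end), and leave the oil bottle, gauge block and tape roll undisturbed.

Things in the scene. Friction and masses are not known exactly. Their poses are not given: they have to be found in the camera images.
- green_button_top (a point): centre of the top face of the green push button on the grey readout pad. All three buttons are alike: round cap 28 mm across, standing 10 mm proud of a round black housing 44 mm across; they are pressed straight down, 6 mm of travel, spring return, about 1.5 N to start and 5 N fully down. The three stand in a row, 58 mm apart, on the 90 x 190 x 20 mm pad; which colour is in which place varies
- blue_button_top (a point): the same point of the blue push button
- yellow_button_top (a point): the same point of the yellow push button
- green_button (a joint): travel of the green button, m: 0 up, 0.006 fully down (counts as pressed from 0.0045)
- blue_button (a joint): travel of the blue button, m: 0 up, 0.006 fully down (counts as pressed from 0.0045)
- yellow_button (a joint): travel of the yellow button, m: 0 up, 0.006 fully down (counts as pressed from 0.0045)
- stop_rail: the length stop, fixed to the bench: an aluminium square tube 36 mm wide and 300 mm long, lying level on two dark steel feet (80 mm wide across the tube), its top at 58 mm above the bench, with a row of five holes 11 mm wide in the top, 40 mm apart, the middle one at mid-length. Origin: on the bench under the middle of the tube; its own y axis runs along the tube, x across it, z up
- hopper_fixture: fixed obstacle, part of the bench: grey hopper on a white base plate; the plate begins at world x = 0.55, the hopper stands from about x = 0.6 to 0.83, y = -0.13 to 0.21, 300 mm high. Pass in front of it or well above
- toggle_clamp: fixed obstacle, part of the bench: toggle clamp with red handle, from world x = 0.53 to 0.69, y = 0.31 to 0.37, up to 175 mm high
- sleeve_mark (a point): top centre of the blue sleeve that slides along the tube, 66 mm above the bench, on the axis of the lock pin. The sleeve is 48 mm wide and 60 mm long; a steel stop tongue 8 mm thick sticks out 30 mm on its +x side, top at 57 mm above the bench. At the start the pin is locked in the middle hole. In the next hole towards the red plug this point lies 114 mm (level distance) from the red plug's origin
- stop_sleeve (a joint): position of the sleeve along the tube, m, growing along the tube's own +y; 0 at the middle hole, +0.040 and -0.040 at the next holes either way, limits +-0.088. About 2 N of sliding friction when unlocked; locked, the pin leaves about 1.5 mm of play each way
- knob_grip (a point): middle of the black round knob of the lock plunger, the point to grip: knob 27 mm across and 24 mm high, axis upright, standing over the sleeve's centre; its middle is 99 mm and its top 111 mm above the bench when the pin is home. Below it is a steel barrel 18 mm across, top at 84 mm, on the sleeve. The point rises with the knob
- lock_plunger (a joint): how far the knob and its pin are pulled up, m: 0 fully home in a hole, 0.009 pin just clear of the holes, 0.013 fully out. A spring pushes it down with 4 N at 0 and 9 N fully out; between holes the pin rests on the tube at about 0.009 and drops by itself at a hole
- red_plug: red plastic end plug of the tube, 40 x 12 x 40 mm, origin at its centre, 40 mm above the bench, on the tube's centre line 154 mm from the middle of the tube. It may be at either end; it shows which way to slide
- white_plug: white plastic end plug at the other end of the tube, same size and origin
- oil_bottle: bystander, loose: white oil bottle with green label and spout, 40 mm across, 130 mm tall, origin under its centre
- gauge_block: bystander, loose: steel gauge block with an upright pin, 30 x 45 x 40 mm, origin under its centre
- tape_roll: bystander, loose: yellow roll of tape lying flat, 63 mm across, 19 mm high, origin under its centre

How it is judged:
By the outcome, as a careful person would: the job done as asked, in the order asked, and still so for the second after the job is handed in, while the arm keeps its last pose, push and grip.
It also fails if it takes over 54 s, if anything falls off the work surface, if the arm or the gripper's body presses on something with over 40 N, if the wrist force passes 120 N, or if a joint passes its speed limit or range.

### The arm

A 6-joint arm with a two-finger parallel gripper is mounted at the origin on a cart in front of the work surface, level with it; the furniture and walls round the work are solid. World frame = base frame: x ahead of the robot, y to its left, z up, the work surface at z = 0. Lengths are in m, angles in rad, forces in N, time in s.
With the tool pointing down it reaches from about 0.4 to 0.825 m from the base axis. Payload 7 kg.
Tool frame: the origin (TCP) lies at the very end of the fingers, on their centre line; the grasp point (between the pads) lies 19 mm behind it; z points along the fingers, y is the line along which they close (so a half turn about z gives the same grasp; the last joint's range is limited). The gripper opens to 85 mm and grips with 20 to 120 N. Pads are 22 mm wide; open, the fingers measure 114 mm over their backs; the gripper's body (76 mm by 85 mm) begins 54 mm behind the grasp point. The pads swing forward as they close: fully open they stand 13 mm farther back than shut.
Start: joints at [-0.962, 0.359, 0.012, 0, -1.224, -0.288], TCP at [0.213, -0.641, 0.231] pointing down, gripper open.
Joint ranges: [-3.07, 3.07], [-1.43, 2.12], [-1.02, 1.25], [-3.03, 1.67], [-3.05, -0], [-3.03, 3.03]. Speed limits (rad/s): [2.39, 2.39, 3.01, 3.14, 3.14, 3.14].

### API

Orientations are given as a unit quaternion [x, y, z, w].
In Python, from rig import ctrl gives the robot as it stands. Calls block until the motion is done:
- ctrl.move_pose(position, orientation): joint-space move of the TCP to a pose.
- ctrl.move_linear(position, velocity=0.15, rotation=None): straight line of the TCP; rotation=None keeps the orientation; velocity is the mean speed in m/s.
- ctrl.move_joints(angles): joint-space move.
- ctrl.set_gripper(opening): finger opening in m; the grip force is fixed at half the most; returns when the fingers have stopped.
- ctrl.dwell(seconds).
- ctrl.inverse_kinematics(position, orientation): joint angles nearest the present ones, or None.
- ctrl.camera(name): name is "side" or "top" or "wrist"; returns a dict with "img" (384x512x3 uint8, red, green, blue), "vertical_fov" (degrees; the focal length in pixels is half the picture's height over the tangent of half this angle, whatever the lens; pixels are square), "cx", "cy" (the principal point, pixels), "eye" and "attitude" of the camera in the world; the wrist camera has in their place "mount" (4x4, takes a point from camera to tool coordinates, whose origin is the TCP and whose axes are the flange's). Camera axes: x right, y down, z forward; pixel columns grow to the right and rows downward; lengths in m; the calibration is good to about 2 mm. A picture is of the moment at which its call begins: read the wrist's pose just before it. There is no depth.
A pose or a line that the arm cannot do raises ctrl.PlanningError and nothing moves.
- ctrl.sign_off(): hands the job in; it is judged then, once.
Readings, each from a call of its own:
- ctrl.get_time_s(): time.
- ctrl.get_qpos(): joint angles.
- ctrl.get_qd(): joint speeds.
- ctrl.get_effort(): joint torques, N m.
- ctrl.get_position(): TCP position.
- ctrl.get_eef_rot(): TCP orientation.
- ctrl.get_contact_force(): force on the tool from outside, world axes, zero at the start.
- ctrl.get_moment(): the same for the moment, N m.
- ctrl.get_width(): finger opening in m.
- ctrl.get_finger_force(): force on a finger pad.
Only numpy, scipy, OpenCV 4.12 (cv2) and the standard library are available. Lean on these libraries where they do the work, as an engineer would, in place of code of your own. Each camera call takes 0.05 s, during which the arm holds its last target. There are 200 camera calls.

## Working session

There is one attempt and no reset: what is moved stays moved. The work goes in short steps, each a Python script; the robot and the scene stay as the last script left them, time stands still between calls to the robot, and variables do not carry over. Pictures are saved under pics/ and viewed, at most 10 in all, crops included, and the job is handed in when it is done.

```bash
mkdir -p pics; ls
python3 - <<'E'
from rig import ctrl
import cv2
for n in("top","side"):
    c=ctrl.camera(n); cv2.imwrite(f"pics/{n}0.png",c["img"][:,:,::-1]); print(n,{k:v for k,v in c.items() if k!="img"})
print(ctrl.get_time_s(),ctrl.get_eef_rot(),ctrl.get_width())
E
```

```text
pics
top {'vertical_fov': 51.72061359181344, 'cx': 253.2965370958631, 'cy': 188.8004745868316, 'eye': array([0.39701431, 0.1466168 , 1.2247171 ]), 'attitude': array([ 0.71502687, -0.69634974,  0.05178904, -0.03393383])}
side {'vertical_fov': 48.428587102650155, 'cx': 259.9646675390179, 'cy': 186.66723568444692, 'eye': array([ 0.38915622, -1.00816706,  0.70671436]), 'attitude': array([ 0.85148226, -0.06308416,  0.0221735 , -0.52010258])}
0.1 [-1.59675306e-01  9.87169315e-01  7.09223701e-04 -1.93949802e-04] 0.08527924356115821
```

View pics/top0.png

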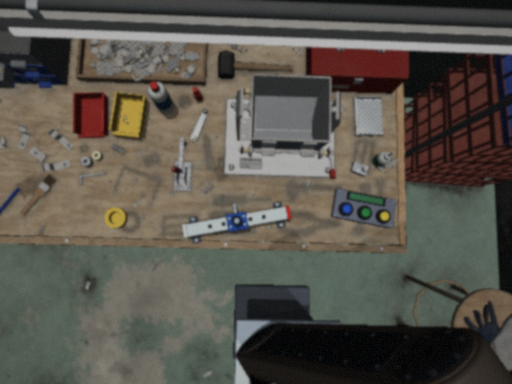

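View pics/side0.png

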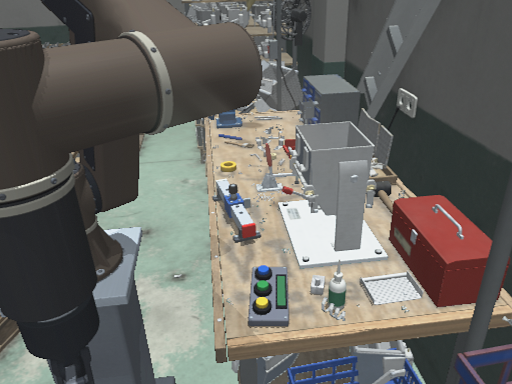

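The top view shows blue (347,209), green (365,213) and yellow (383,216). The red plug is at (288,213), which is the −y end, and the sleeve and knob are at about (237,220).

```bash
cat > h.py <<'E'
from rig import ctrl
import numpy as np, cv2
from scipy.spatial.transform import Rotation as R
def cam(n):
    if n=="wrist":
        p,q=np.array(ctrl.get_position()),R.from_quat(ctrl.get_eef_rot()).as_matrix()
        c=ctrl.camera(n); M=c["mount"]; c["o"]=p+q@M[:3,3]; c["R"]=q@M[:3,:3]
    else:
        c=ctrl.camera(n); c["o"]=np.array(c["eye"]); c["R"]=R.from_quat(c["attitude"]).as_matrix()
    c["f"]=192/np.tan(np.radians(c["vertical_fov"]/2)); return c
def ray(c,uv):
    d=c["R"]@np.array([(uv[0]-c["cx"])/c["f"],(uv[1]-c["cy"])/c["f"],1]); return d/np.linalg.norm(d)
def plane(c,uv,z):
    d=ray(c,uv); return c["o"]+d*(z-c["o"][2])/d[2]
def proj(c,P):
    v=c["R"].T@(np.array(P)-c["o"]); return np.array([c["cx"],c["cy"]])+c["f"]*v[:2]/v[2]
def tri(obs):
    A=np.zeros((3,3));b=np.zeros(3)
    for c,uv in obs:
        d=ray(c,uv);M=np.eye(3)-np.outer(d,d);A+=M;b+=M@c["o"]
    return np.linalg.solve(A,b)
HUE={"green":(45,85),"blue":(100,130),"yellow":(18,35),"red":(170,8)}
def blobs(c,col,roi,smin=120,vmin=50):
    x0,y0,x1,y1=roi; h,s,v=cv2.split(cv2.cvtColor(np.ascontiguousarray(c["img"][y0:y1,x0:x1]),cv2.COLOR_RGB2HSV))
    lo,hi=HUE[col]; m=((h>=lo)&(h<=hi) if lo<hi else (h>=lo)|(h<=hi))&(s>smin)&(v>vmin)
    n,_,st,ce=cv2.connectedComponentsWithStats(m.astype(np.uint8))
    return sorted([(int(st[i,4]),ce[i]+[x0,y0],st[i,2:4]) for i in range(1,n)],key=lambda t:-t[0])
E
python3 - <<'E'
from h import *
t,s=cam("top"),cam("side")
for col in("green","blue","yellow"):
    a=blobs(t,col,(335,200,395,226));b=blobs(s,col,(250,262,275,315));print(col,a[:2],b[:2])
    print(tri([(t,a[0][1]),(s,b[0][1])]),plane(t,a[0][1],.045))
a=blobs(t,"red",(280,200,300,225))[0];print(a,plane(t,a[1],.05))
a=blobs(t,"blue",(220,205,255,235))[:3];print(a,plane(t,a[0][1],.066))
# dark knob
E
```

```text
green [(72, array([365.23611111, 212.15277778]), array([10, 10], dtype=int32)), (20, array([377.9 , 201.05]), array([10,  4], dtype=int32))] [(100, array([262.14, 285.08]), array([12, 11], dtype=int32))]
[ 0.47985777 -0.22176627  0.03688346] [ 0.48007717 -0.21930295  0.045     ]
blue [(91, array([346.48351648, 208.31868132]), array([10, 11], dtype=int32))] [(90, array([262.97777778, 269.77777778]), array([11, 10], dtype=int32))]
[ 0.48984022 -0.16483193  0.03654769] [ 0.49009355 -0.16267975  0.045     ]
yellow [(91, array([383.89010989, 215.82417582]), array([11, 11], dtype=int32))] [(116, array([261.55172414, 302.23275862]), array([12, 12], dtype=int32))]
[ 0.47051972 -0.27866561  0.03646109] [ 0.4705394  -0.27564643  0.045     ]
(48, array([288.4375    , 212.29166667]), array([ 6, 14], dtype=int32)) [0.47320906 0.0124168  0.05      ]
[(221, array([236.64705882, 221.7918552 ]), array([22, 19], dtype=int32))] [0.44046324 0.16518656 0.066     ]
```

```bash
cat >> h.py <<'E'
def down(ydir):
    y=np.array([ydir[0],ydir[1],0.]);y/=np.linalg.norm(y);z=np.array([0,0,-1.]);return R.from_matrix(np.column_stack([np.cross(y,z),y,z])).as_quat()
Q=down([-.0327,.153])
E
python3 - <<'E'
from h import *
print(Q); ctrl.set_gripper(0.0); print(ctrl.get_width(),ctrl.get_time_s())
ctrl.move_pose([.478,-.222,.17],Q); print(ctrl.get_time_s(),ctrl.get_position(),ctrl.get_contact_force())
c=cam("wrist"); print(c["mount"],c["o"]); cv2.imwrite("pics/w1.png",c["img"][:,:,::-1])
for n,g in(("green",(.480,-.2215)),("blue",(.490,-.1645)),("yellow",(.4705,-.2783))): print(n,proj(c,[*g,.04]),[(b[0],b[1],plane(c,b[1],.04)) for b in blobs(c,n,(0,0,512,384)) if b[0]>150])
E
```

```text
[-0.10508445  0.9944633   0.          0.        ]
-2.261180745910478e-05 0.9667
2.7833 [ 0.47799506 -0.22260232  0.17008663] [-0.97668306  0.16381515 -0.65873038]
[[ 8.95152828e-04 -9.60153537e-01 -2.79471616e-01  7.01530432e-02]
 [ 9.99999582e-01  9.11275556e-04  7.22363356e-05  1.89523563e-04]
 [ 1.85317679e-04 -2.79471564e-01  9.60153952e-01 -1.42676022e-01]
 [ 0.00000000e+00  0.00000000e+00  0.00000000e+00  1.00000000e+00]] [ 0.40932743 -0.23701962  0.31275698]
green [251.31963063 186.8109951 ] [(642, array([252.40654206, 187.48442368]), array([ 0.48043422, -0.22034236,  0.04      ]))]
blue [306.19001695 208.28774939] [(693, array([307.08658009, 208.23088023]), array([ 0.48975973, -0.16365847,  0.04      ]))]
yellow [194.17123324 164.95247099] [(746, array([195.13672922, 165.57640751]), array([ 0.47089633, -0.27732201,  0.04      ]))]
```

View pics/w1.png

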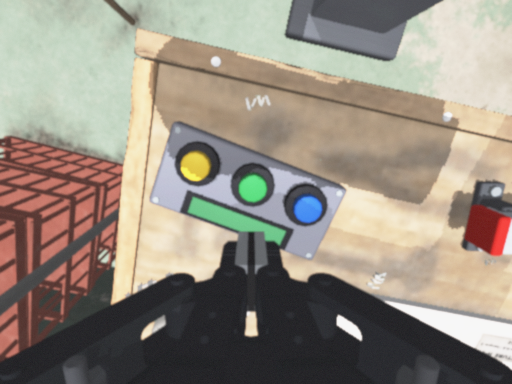

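The wrist view shows yellow (195,165), green (252,187) and blue (307,208), which agrees with the triangulated positions. I'll press the buttons now.

```bash
cat >> h.py <<'E'
def press(xy,z0):
    x,y=xy; ctrl.move_linear([x,y,z0+.022],.2); ctrl.move_linear([x,y,z0],.08); ctrl.dwell(.1)
    f0=ctrl.get_contact_force()[2]; log=[]
    for k in range(1,16):
        ctrl.move_linear([x,y,z0-.0015*k],.03)
        f=ctrl.get_contact_force()[2]-f0; log.append((round(ctrl.get_position()[2],4),round(f,1)))
        if f>9: break
    ctrl.dwell(.15); log.append(("end",round(ctrl.get_position()[2],4),round(ctrl.get_contact_force()[2]-f0,1)))
    ctrl.move_linear([x,y,z0+.022],.12); print(log,ctrl.get_time_s())
E
python3 - <<'E'
from h import *
press((.4804,-.2207),.046)
E
```

```text
[(np.float64(0.0447), np.float64(-1.3)), (np.float64(0.0429), np.float64(-1.2)), (np.float64(0.0416), np.float64(0.9)), (np.float64(0.0401), np.float64(1.7)), (np.float64(0.0386), np.float64(2.4)), (np.float64(0.0371), np.float64(4.2)), (np.float64(0.036), np.float64(9.9)), ('end', np.float64(0.036), np.float64(9.2))] 6.3417
```

Run:
```python
from h import *
press((.4899,-.1640),.046)
press((.4708,-.2777),.046)
ctrl.move_linear([.4708,-.2777,.2],.25)
ctrl.set_gripper(.085)
ctrl.move_pose([.44,.11,.2],Q); print(ctrl.get_time_s(),ctrl.get_position())
c=cam("wrist"); cv2.imwrite("pics/w2.png",c["img"][:,:,::-1])
for P in ([.4405,.165,.066],[.4405,.165,.111],[.473,.0124,.06]): print(proj(c,P))
for n in("red","blue"): print(n,[(b,plane(c,b[1],.066)) for b in blobs(c,n,(0,0,512,384)) if b[0]>150])
```

```text
[(np.float64(0.0447), np.float64(-1.2)), (np.float64(0.043), np.float64(-0.0)), (np.float64(0.0416), np.float64(2.0)), (np.float64(0.0401), np.float64(1.5)), (np.float64(0.0386), np.float64(2.7)), (np.float64(0.0371), np.float64(4.2)), (np.float64(0.036), np.float64(9.6)), ('end', np.float64(0.036), np.float64(8.3))] 9.625
[(np.float64(0.0447), np.float64(0.2)), (np.float64(0.0429), np.float64(0.5)), (np.float64(0.0416), np.float64(1.2)), (np.float64(0.0401), np.float64(2.4)), (np.float64(0.0386), np.float64(3.1)), (np.float64(0.0371), np.float64(3.9)), (np.float64(0.036), np.float64(7.9)), (np.float64(0.0358), np.float64(21.6)), ('end', np.float64(0.0358), np.float64(21.7))] 13.4583
16.3667 [0.44020008 0.10953819 0.20000671]
[305.96934966 195.405378  ]
[315.66394142 210.77903076]
[148.62236376 193.5023817 ]
red [((456, array([153.14473684, 190.82017544]), array([20, 45], dtype=int32)), array([0.46720655, 0.01815338, 0.066     ]))]
blue [((2081, array([303.61268621, 187.10619894]), array([64, 55], dtype=int32)), array([0.43285329, 0.16057258, 0.066     ]))]
```

View pics/w2.png

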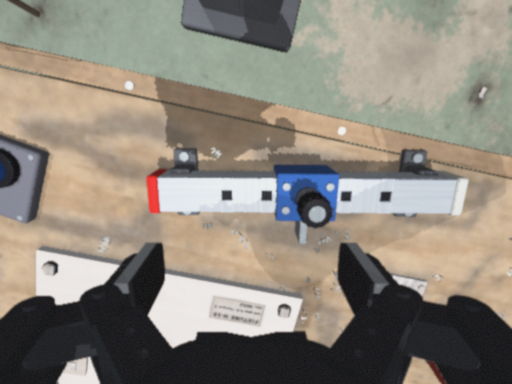

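The knob top is at about (318,214), with tube holes at (227,195), (267,196), (346,196) and (386,197). I'll get the axis from the hole centroids and the centre from both the holes and the knob top.

Run:
```python
from h import *
c=cam("wrist"); g=cv2.cvtColor(np.ascontiguousarray(c["img"]),cv2.COLOR_RGB2GRAY)
H=[]
for u,v in((227,195),(267,196),(346,196),(386,197)):
    p=(g[v-9:v+10,u-9:u+10]<90).astype(float); yy,xx=np.mgrid[v-9:v+10,u-9:u+10]; w=p.sum(); H.append(plane(c,[(xx*p).sum()/w,(yy*p).sum()/w],.058)); print(w,H[-1])
H=np.array(H); m=H.mean(0); d=H[2:].mean(0)-H[:2].mean(0); print("mid",m,"len",np.linalg.norm(d)/3*1,d/np.linalg.norm(d))
roi=g[190:235,290:345]; cs=cv2.HoughCircles(cv2.resize(roi,None,fx=4,fy=4,interpolation=cv2.INTER_CUBIC),cv2.HOUGH_GRADIENT,1,20,param1=120,param2=15,minRadius=24,maxRadius=72)
for x in cs[0][:4]: print(x/4+[290,190,0],plane(c,x[:2]/4+[290,190],.111))
print(proj(c,[*m[:2],.111]))
cv2.imwrite("pics/knob.png",cv2.resize(c["img"][150:250,260:370,::-1],None,fx=5,fy=5,interpolation=cv2.INTER_CUBIC))
```

```text
59.0 [0.45869194 0.08835613 0.058     ]
64.0 [0.45098246 0.12796833 0.058     ]
67.0 [0.43428154 0.20608624 0.058     ]
74.0 [0.42640168 0.24530997 0.058     ]
mid [0.44258941 0.16693017 0.058     ] len 0.0400204334185367 [-0.20402565  0.97896554  0.        ]
[317.875      214.125        8.72500038] [0.44305625 0.16739636 0.111     ]
[317.48766717 213.50030484]
```

View pics/knob.png

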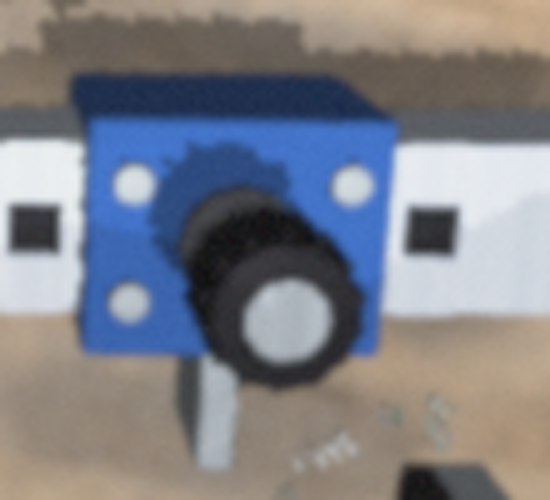

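```bash
cat >> h.py <<'E'
K=np.array([.4428,.1671]); D=np.array([.204,-.979]); QK=down(-D); ZG=.0795
def st(t): print(t,round(ctrl.get_time_s(),2),np.round(ctrl.get_position(),4),np.round(ctrl.get_contact_force(),1),round(ctrl.get_width(),4))
E
python3 - <<'E'
from h import *
ctrl.move_pose([*K,.16],QK); ctrl.move_linear([*K,ZG],.12); st("at")
ctrl.set_gripper(0.0); ctrl.dwell(.2); st("grip")
ctrl.move_linear([*K,ZG+.0035],.03); st("up3.5")
ctrl.move_linear([*K,ZG+.0115],.03); ctrl.dwell(.2); st("up11.5")
c=cam("side"); cv2.imwrite("pics/s2.png",cv2.resize(c["img"][150:260,180:310,::-1],None,fx=5,fy=5,interpolation=cv2.INTER_CUBIC))
E
```

```text
at 17.68 [0.4434 0.1672 0.0803] [0.1 0.7 0.7] 0.085
grip 18.45 [0.4429 0.1672 0.0799] [-1.6  0.5  6.2] 0.0257
up3.5 18.72 [0.4428 0.1672 0.0828] [ 1.4  0.9 -6.3] 0.025
up11.5 19.33 [0.4428 0.1671 0.0909] [ 2.5  1.5 -9.3] 0.0257
```

Run:
```python
from h import *
for s in(.01,.025,.04):
    ctrl.move_linear([*(K+s*D),ZG+.0115],.04); st(s)
ctrl.dwell(.2); st("rest")
c=cam("top"); b=blobs(c,"blue",(220,205,275,235)); print(b[:2])
for dz in(.008,.004,.0015,0.):
    ctrl.move_linear([*(K+.04*D),ZG+dz],.03); st(dz)
ctrl.dwell(.2); st("down")
c=cam("side"); cv2.imwrite("pics/s3.png",cv2.resize(c["img"][150:260,180:310,::-1],None,fx=5,fy=5,interpolation=cv2.INTER_CUBIC))
```

```text
0.01 19.78 [0.4449 0.1566 0.091 ] [ 4.5  0.4 -9.4] 0.0256
0.025 20.31 [0.4479 0.142  0.091 ] [ 3.4 -1.4 -9. ] 0.0254
0.04 20.83 [0.4509 0.1273 0.091 ] [ 2.9 -1.4 -9.1] 0.0252
rest 21.03 [0.4509 0.1277 0.091 ] [ 3.8 -1.4 -9.3] 0.0254
[]
0.008 21.35 [0.4509 0.1279 0.0873] [ 3.4 -2.  -8.2] 0.0252
0.004 21.63 [0.4509 0.1279 0.0834] [ 1.2 -0.7 -6.6] 0.0256
0.0015 21.88 [0.4509 0.128  0.081 ] [ 1.4 -1.3 -5.7] 0.0256
0.0 22.13 [0.4511 0.128  0.08  ] [-2.1 -1.9  3.9] 0.0253
down 22.33 [0.4511 0.128  0.08  ] [-3.6 -2.1  6.2] 0.0252
```

Run:
```python
from h import *
c=cam("wrist"); t=cam("top"); cv2.imwrite("pics/fin.png",np.hstack([c["img"][100:330,150:400,::-1],t["img"][100:330,150:400,::-1]]))
```

```text
(no output)
```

View pics/s3.png

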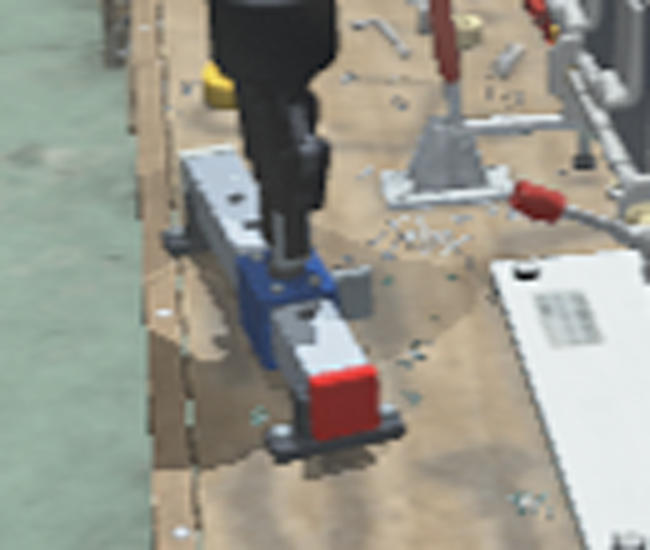

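View pics/fin.png

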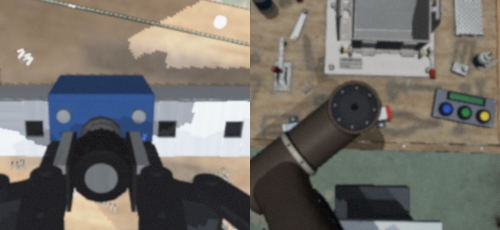

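The side view shows the sleeve nearer the red plug, with one hole left on that side. In the wrist view the knob is gripped between both pads and the holes sit evenly either side of the sleeve. The knob's final height equals its height when the pin was home at the start, so the pin is home again.

Run:
```python
from h import *
st("end"); print(ctrl.sign_off())
```

```text
end 22.48 [0.4511 0.128  0.08  ] [-2.6 -2.1  6.4] 0.0252
the job is handed in; nothing more can be done
None
```

I pressed green, blue and yellow in that order, each fully down and released, then moved the sleeve one hole towards the red plug with the pin home and the knob still gripped; the job was handed in at 22.5 s, and the oil bottle, gauge block and tape roll were not touched.

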